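# Logger under the basking tile

### The job

Set up the basking spot in the tub: take the little temperature logger from the caddy's top tray and seat it fully home in the pocket in the middle of the clay stand, without dropping it, and let go. Then lift the slate tile out of the same tray, carry it over the tub's wall and stop with it hovering level, centred and square about a centimetre above the two ledges it will later rest on, so that I can check the logger before it is covered. Finish still holding the tile there, never letting it touch the stand or dropping it, and leave the canister, cork hide, cup and tongs where they are.

Things in the scene. Friction and masses are not known exactly. Their poses are not given: they have to be found in the camera images.
- caddy: Wooden caddy of three stacked open trays on corner posts, fixed; 240 x 240 mm, 176 mm tall plus 6 mm pegs on the posts. Origin: centre of its underside. Top tray: floor 150 mm above the origin, walls 8 mm thick rising 26 mm above that floor, 224 x 224 mm inside. It stands left or right of the robot's centre line, the tub on the other side.
- tray (a point): Centre of the top tray's floor, on its upper face; axes as the caddy's. Tile and logger lie flat in this tray, side by side with their long sides roughly along the caddy's y axis, one on the caddy's +x side and the other on its -x side (either way).
- logger: Battery temperature logger, a small white rounded block 26 (x) x 60 (y) x 22 (z) mm, about 35 g, loose, no cable. Origin: centre of its underside; y along its length.
- tile: Dark grey slate tile, flat, 62 (x) x 150 (y) x 12 (z) mm, about 0.3 kg, loose. Origin: centre of its underside; y along its length. Grip it across the 62 mm at mid-length.
- tub: Grey open-topped plastic rearing tub, fixed; 320 (x) x 240 (y) x 60 (z) mm outside, walls and floor 4 mm thick, rim 5 mm wider all round. Origin: centre of its underside.
- stand: Low clay stand on the tub's floor, fixed; base 78 (x) x 168 (y) x 6 mm. Origin: centre of its underside, y along its length. Two end piers, 26 mm long at y = +71 and -71 mm, tops 40 mm above the origin, are the tile's ledges; 4 mm high lips at their outer edges frame a 70 (x) x 158 (y) mm place for the tile (length along y). The logger's pocket lies between the piers.
- rest (a point): Where the tile's origin comes when the tile rests on the stand: centred, at the height of the pier tops (40 mm above the stand's origin). Axes as the stand's.
- pocket (a point): Centre of the logger pocket's floor, 6 mm above the stand's origin, axes as the stand's. The pocket is 30 (x) x 64 (y) mm inside, open on top, with walls 5 mm thick and 8 mm high above its floor; the logger lies flat in it, length along y, either way round, and its upper 14 mm stand out.
- hide: Bystander: round cork hide, 94 mm across, 50 mm tall, in the tub on its -x side. Origin: centre of its underside.
- canister: Bystander: closed glass canister, 68 mm across, 140 mm tall, standing on the counter between caddy and tub. Origin: centre of its underside.
- cup: Bystander: blue plastic feeding cup, 60 mm across, 40 mm tall, in the caddy's middle tray. Origin: centre of its underside.
- tongs: Bystander: steel feeding tongs, about 205 mm long, lying in the caddy's bottom tray. Origin: about their middle, at their underside.
Not all that is in view belongs to the job. What is meant by the tile is not pink, and is the larger of those in its own colour.

How it is judged:
On the way:
1. the logger lies fully home in the stand's pocket and is let go (horizontal distance between logger and pocket below 0.005 m and z of logger in the frame of stand between 0.003 and 0.0085 m and angle between logger's own z axis and vertical below 0.08 rad and angle between the y axis of logger and the y axis of stand, either way round below 0.15 rad and contact force between the fingers and logger below 0.05 N), for 0.2 s.
At the end, for the whole second after the job is handed in: Logger flat in the pocket, within 5 mm of its centre and 2.5 mm of its floor, let go. Tile held still, underside 4 to 20 mm above the pier tops, centre within 6 mm of the stand's, length within 0.08 rad of the stand's, level within 0.08 rad, touching neither stand, logger, tub nor hide (all of step 1 and z of tile in the frame of rest between 0.004 and 0.02 m and horizontal distance between tile and rest below 0.006 m and angle between the y axis of tile and the y axis of stand, either way round below 0.08 rad and angle between tile's own z axis and vertical below 0.08 rad and linear speed of tile below 0.02 m/s and contact force between the fingers and tile above 1 N and contact force between tile and stand below 0.05 N and contact force between tile and logger below 0.05 N and contact force between tile and tub below 0.05 N and contact force between tile and hide below 0.05 N); the arm keeps its last pose, push and grip.
It fails at once if the tile touches the stand (over 0.3 N) (contact force between tile and stand above 0.3 N).
It fails at once if the logger is dropped (falls free faster than 0.4 m/s) (contact force between the fingers and logger below 0.02 N and linear speed of logger above 0.4 m/s).
It fails at once if the tile is dropped (falls free faster than 0.4 m/s) (contact force between the fingers and tile below 0.02 N and linear speed of tile above 0.4 m/s).
It fails at once if canister, hide, cup or tongs are moved by more than 25 mm (distance of any of canister, hide, cup, tongs from where it was at the start of the episode above 0.025 m).
It also fails if it takes over 72 s, if anything falls off the work surface, if the arm or the gripper's body presses on something with over 40 N, if the wrist force passes 120 N, or if a joint passes its speed limit or range.

### The arm

A 7-joint arm with a two-finger parallel gripper is mounted at the origin on the work surface. World frame = base frame: x ahead of the robot, y to its left, z up, the work surface at z = 0. Lengths are in m, angles in rad, forces in N, time in s.
With the tool pointing down it reaches from about 0.4 to 0.85 m from the base axis. Payload 4.4 kg.
Tool frame: the origin (TCP) lies midway between the tips of the shut fingers; the grasp point (between the pads) lies 19 mm behind it; z points along the fingers, y is the line along which they close (so a half turn about z gives the same grasp; the last joint's range is limited). The gripper opens to 94 mm and grips with 3 to 60 N. Pads are 16 mm wide; open, the fingers measure 119 mm over their backs; the gripper's body (75 mm by 177 mm) begins 78 mm behind the grasp point.
Start: joints at [-1.203, 0.628, 0.038, 1.517, -0.027, 0.996, -0.02], TCP at [0.273, 0.59, 0.205] pointing down, gripper open.
Joint ranges: [-3.06, 3.06], [-0.37, 2.12], [-1.25, 1.32], [0.18, 2.47], [-1.1, 4.24], [0.23, 1.98], [-2.94, 2.94]. Speed limits (rad/s): [2.57, 2.57, 3.14, 3.14, 3.14, 3.14, 3.14].

### API

Orientations are given as a unit quaternion [w, x, y, z].
In Python, from rig import bot gives the robot as it stands. Calls block until the motion is done:
- bot.move_pose(position, orientation): joint-space move of the TCP to a pose.
- bot.move_l(position, vel=0.15, orientation=None, until_force=None): straight line of the TCP; orientation=None keeps the orientation; vel is the mean speed in m/s. With until_force (N) it stops when the force on the tool has changed by that much, and returns True; else False.
- bot.set_joints(angles): joint-space move.
- bot.move_gripper(opening, grasp_force=None): opening from 0.0 (shut) to 1.0 (fully open); grasp_force is the grip in N (None keeps the last); returns when the fingers have stopped.
- bot.wait(seconds).
- bot.inverse_kinematics(position, orientation): joint angles nearest the present ones, or None.
- bot.get_state(): the state.
- bot.snapshot(name): name is "scene" or "top" or "wrist"; returns a dict with "image" (400x640x3 uint8, red, green, blue), "z_map" (400x640 float32, m along the optical axis (not along the pixel's ray), 0 where there is no reading), "intrinsics" (3x3 intrinsics, pixels), "extrinsics" (4x4, takes a point from camera to world coordinates). Camera axes: x right, y down, z forward; pixel columns grow to the right and rows downward; lengths in m; the calibration is good to about 2 mm. A picture is of the moment at which its call begins.
A pose or a line that the arm cannot do raises bot.PlanningError and nothing moves.
- bot.sign_off(): hands the job in; it is judged then, once.
Trained networks look in a picture, given as the dict that the camera call returned (one of the last four; its "shot" number tells which), for a name from the list of things; names that differ only in an ending like _2 or _b are one class to them, and where a whole thing is asked for, a point or a joint stands for the part that bears it (a point fixed in the world has none). Each returns a list of dicts, best first, with "confidence" (0 to 1); they miss things now and then, are a little off and sometimes report something else, mostly with a low value. They report only what shows in the picture. A call takes as long as a camera call. They do not tell look-alikes from the thing itself.
- bot.boxes_of(target, picture): "location" ([x, y, z] in m, in world coordinates, good to about 4 mm: the middle of the surface that is visible of it).
- bot.mark_of(target, picture): "location" ([x, y, z] in m, in world coordinates, good to about 4 mm: a listed point, or the origin of a listed thing).
The state is a dict: "t": time; "joint_positions": joint angles; "qvel": joint speeds; "joint_torque": joint torques, N m; "tool_pos": TCP position; "orientation": TCP orientation; "force": force on the tool from outside, world axes, zero at the start; "torque": the same for the moment, N m; "gripper_width": opening from 0.0 (shut) to 1.0 (fully open); "grip_force": force on a finger pad.
Only numpy, scipy, OpenCV 4.12 (cv2) and the standard library are available. Lean on these libraries where they do the work, as an engineer would, in place of code of your own. Each camera call takes 0.05 s, during which the arm holds its last target. There are 200 camera calls.

## Working session

There is one attempt and no reset: what is moved stays moved. The work goes in short steps, each a Python script; the robot and the scene stay as the last script left them, time stands still between calls to the robot, and variables do not carry over. Pictures are saved under pics/ and viewed, at most 10 in all, crops included, and the job is handed in when it is done.

```bash
ls; mkdir -p pics; python3 - <<'E'
from rig import bot
import cv2,numpy as np
ims=[]
for n in ["scene","top"]:
    s=bot.snapshot(n); cv2.imwrite(f"pics/{n}0.png",s["image"][:,:,::-1])
    print(n,np.round(s["extrinsics"],3).tolist(),s["intrinsics"][0].tolist())
    for t in ["caddy","tray","logger","tile","tub","stand","rest","pocket","hide","canister"]:
        for f in ("boxes_of","mark_of"):
            try: print(t,f,[(np.round(d["location"],3).tolist(),round(d["confidence"],2)) for d in getattr(bot,f)(t,s)[:4]])
            except Exception as e: print(t,f,e)
print(bot.get_state())
E
```

```text
pics
scene [[0.999, 0.035, -0.03, 0.483], [0.045, -0.848, 0.528, -0.771], [-0.007, -0.529, -0.849, 1.24], [0.0, 0.0, 0.0, 1.0]] [408.3532091512068, 0.0, 324.72858250293734]
caddy boxes_of [([0.571, -0.288, 0.157], 0.66)]
caddy mark_of [([0.557, -0.251, 0.006], 0.93), ([0.49, 0.251, -0.002], 0.64)]
tray boxes_of [([0.569, -0.286, 0.154], 0.97), ([0.524, 0.264, 0.018], 0.38)]
tray mark_of [([0.553, -0.254, 0.153], 0.88), ([0.527, 0.238, -0.0], 0.52)]
logger boxes_of [([0.605, -0.26, 0.17], 0.46)]
logger mark_of [([0.602, -0.256, 0.148], 0.79)]
tile boxes_of [([0.489, -0.516, 0.013], 0.89), ([0.508, -0.273, 0.159], 0.88), ([0.31, -0.204, 0.006], 0.58)]
tile mark_of [([0.31, -0.201, -0.003], 0.91), ([0.508, -0.266, 0.147], 0.86), ([0.492, -0.512, -0.002], 0.6), ([0.529, 0.244, 0.009], 0.27)]
tub boxes_of [([0.483, 0.266, 0.009], 0.67)]
tub mark_of [([0.489, 0.252, -0.002], 0.85)]
stand boxes_of [([0.528, 0.264, 0.015], 0.62)]
stand mark_of [([0.524, 0.243, 0.002], 0.64), ([0.394, 0.259, 0.004], 0.17)]
rest boxes_of [([0.526, 0.269, 0.019], 0.74)]
rest mark_of [([0.526, 0.245, 0.044], 0.6
[... 1501 characters left out ...]
tions': array([-1.20282073,  0.62842933,  0.03850184,  1.51741961, -0.0269812 ,
        0.99624288, -0.02001734]), 'qvel': array([ 0.00059742, -0.00110174, -0.00133919, -0.0013032 , -0.00228474,
       -0.00117605,  0.00148553]), 'joint_torque': array([ 6.05147216e-05, -5.49583411e+01,  1.14291821e+00, -1.86943263e+01,
       -5.24245785e-02,  1.57402694e-02,  3.29028887e-05]), 'tool_pos': array([0.27318457, 0.58982758, 0.20545315]), 'orientation': array([-6.87007958e-06,  2.15208014e-01,  9.76568231e-01,  1.11503300e-05]), 'force': array([-0.15454665,  0.33215002, -0.07692739]), 'torque': array([ 0.02772588, -0.0189756 , -0.02884142]), 'grip_force': 0.0, 'gripper_width': 0.9990490476034422}
```

View pics/top0.png

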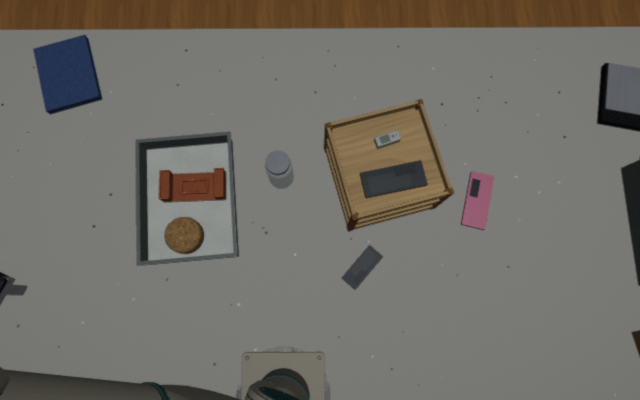

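View pics/scene0.png

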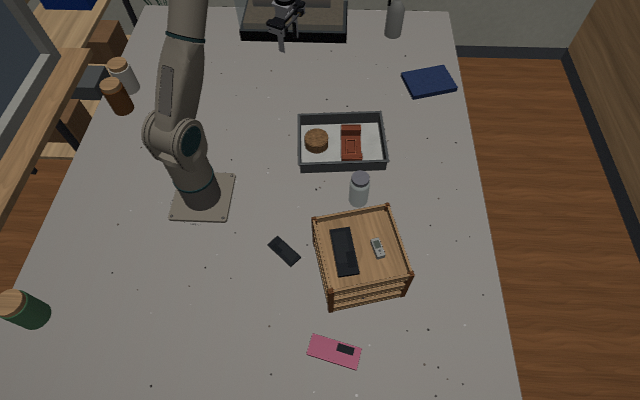

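Top view: the tile candidates are the dark slab in the tray (393,179), the small dark slab on the counter (362,267) and the pink one (478,200). By description it is the larger dark one, in the tray. The white logger is at (387,139), the stand at (192,187), the hide at (184,235) and the canister at (278,165). Next I'll take a close wrist view.

```bash
cat > h.py <<'E'
from rig import bot
import numpy as np, cv2
from scipy.spatial.transform import Rotation as R
def down(a):
    """tool down, closing line (tool y) at angle a in the world xy plane"""
    y=np.array([np.cos(a),np.sin(a),0]); z=np.array([0,0,-1.])
    q=R.from_matrix(np.c_[np.cross(y,z),y,z]).as_quat()
    return q[[3,0,1,2]]
def cloud(s):
    K,T,d=s["intrinsics"],s["extrinsics"],s["z_map"]
    v,u=np.mgrid[:d.shape[0],:d.shape[1]]
    p=np.stack([(u-K[0,2])/K[0,0]*d,(v-K[1,2])/K[1,1]*d,d],-1)@T[:3,:3].T+T[:3,3]
    p[d==0]=np.nan
    return p
def rect(p,m):
    """min-area rectangle of masked points: centre, sides, yaw of long axis in [0,pi)"""
    m=cv2.morphologyEx(m.astype(np.uint8),cv2.MORPH_OPEN,np.ones((3,3)))
    n,l,st,_=cv2.connectedComponentsWithStats(m)
    k=1+np.argmax(st[1:,4]); q=p[l==k]
    b=cv2.boxPoints(cv2.minAreaRect((q[:,:2]*1000).astype(np.float32)))/1000
    e1,e2=b[1]-b[0],b[2]-b[1]
    L=e1 if np.hypot(*e1)>np.hypot(*e2) else e2
    return b.mean(0),sorted([np.hypot(*e1),np.hypot(*e2)]),np.arctan2(L[1],L[0])%np.pi,np.median(q[:,2]),len(q),st[k]
E
python3 - <<'E'
from h import *
st=bot.get_state(); p=st["tool_pos"]
bot.move_l([p[0],p[1],.40])
# caddy x axis roughly world x rotated a few deg
for a in (0.12,0.12+np.pi):
    q=bot.inverse_kinematics([.55,-.26,.42],down(a)); print(a,q)
def ok(q): return q is not None
a=min([x for x in (0.12,0.12+np.pi) if ok(bot.inverse_kinematics([.55,-.26,.42],down(x)))],key=lambda x:abs(bot.inverse_kinematics([.55,-.26,.42],down(x))[6]))
bot.move_pose([.55,-.26,.42],down(a)); print("a",a,bot.get_state()["t"])
s=bot.snapshot("wrist"); print(np.round(s["extrinsics"],3).tolist())
cv2.imwrite("pics/w1.png",s["image"][:,:,::-1]); np.savez("w1.npz",p=cloud(s),im=s["image"])
for t in ("logger","tile","tray"): print(t,[(np.round(d["location"],3).tolist(),round(d["confidence"],2)) for d in bot.mark_of(t,s)])
E
```

```text
0.12 [-0.14729553  0.58051409  1.04344334  1.298528   -0.49421481  1.52980704
  0.95723023]
3.2615926535897932 [-0.17916089  0.61884563  1.14656868  1.29936823 -0.5570797   1.55914747
 -2.12897968]
a 0.12 6.6833
[[0.993, 0.118, 0.029, 0.541], [0.122, -0.964, -0.238, -0.19], [-0.0, 0.24, -0.971, 0.598], [0.0, 0.0, 0.0, 1.0]]
logger [([0.61, -0.255, 0.15], 0.72)]
tile [([0.31, -0.2, -0.002], 0.89), ([0.488, -0.519, -0.001], 0.76), ([0.507, -0.263, 0.153], 0.75)]
tray [([0.553, -0.252, 0.149], 0.89)]
```

View pics/w1.png

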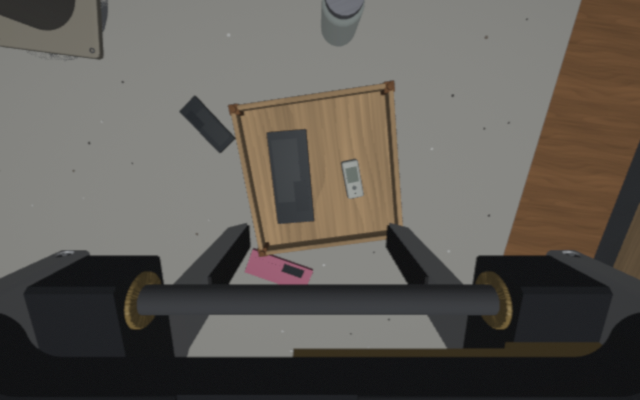

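The wrist view shows the dark tile in the tray at (291,176), the logger at (352,179), the small dark slab at (208,124) and the pink one at (280,268). Now I'll segment them and make the one close crop.

```bash
python3 - <<'E'
from h import *
d=np.load("w1.npz"); p=d["p"]; im=d["im"]
z=p[...,2]; box=np.zeros(z.shape,bool); box[95:240,245:395]=1
inner=box&(np.abs(p[...,0]-.556)<.1)&(np.abs(p[...,1]+.253)<.1)
print("floor z",np.nanmedian(z[inner]))
f=np.nanmedian(z[inner&(z<.156)])
for n,lo,hi in (("tile",.006,.016),("logger",.016,.03)):
    m=inner&(z>f+lo)&(z<f+hi); print(n,rect(p,m))
hsv=cv2.cvtColor(im,cv2.COLOR_RGB2HSV)
m=inner&(hsv[...,2]<70); print("tile by colour",rect(p,m))
m=inner&(hsv[...,1]<60)&(hsv[...,2]>90)&(z>f+.01); print("logger colour",rect(p,m))
cv2.imwrite("pics/c1.png",cv2.resize(im[80:260,170:410,::-1],None,fx=3,fy=3,interpolation=cv2.INTER_CUBIC))
# small dark one
m=np.zeros(z.shape,bool); m[85:160,170:235]=1; print("small dark",rect(p,m&(hsv[...,2]<60)&(z<.05)))
# stand from top cam
s=bot.snapshot("top"); q=cloud(s); h=cv2.cvtColor(s["image"],cv2.COLOR_RGB2HSV); zz=q[...,2]
B=(np.abs(q[...,0]-.527)<.07)&(np.abs(q[...,1]-.245)<.11)
print("stand z levels",np.histogram(zz[B],bins=np.arange(0,.06,.004)))
m=B&(zz>.037); n,l,stt,c=cv2.connectedComponentsWithStats(m.astype(np.uint8))
for k in range(1,n):
    if stt[k,4]>20: print(stt[k,4],np.round(np.nanmean(q[l==k],0),4))
print("stand base red",rect(q,B&(h[...,1]>120)&((h[...,0]<12)|(h[...,0]>170))))
E
```

```text
floor z 0.14977190204321852
tile (array([ 0.5061527 , -0.26595038], dtype=float32), [np.float32(0.062003613), np.float32(0.14958066)], np.float32(1.7735019), np.float64(0.16142691401181036), 3571, array([ 266,  129,   48,   95, 3571], dtype=int32))
logger (array([ 0.6031965 , -0.25440416], dtype=float32), [np.float32(0.026057659), np.float32(0.05971553)], np.float32(1.900979), np.float64(0.17117709926312996), 620, array([341, 160,  22,  39, 620], dtype=int32))
tile by colour (array([ 0.5067826, -0.2657071], dtype=float32), [np.float32(0.059172455), np.float32(0.14690782)], np.float32(1.7748513), np.float64(0.16136213293248008), 2090, array([ 268,  130,   45,   93, 2090], dtype=int32))
logger colour (array([ 0.60317147, -0.25433102], dtype=float32), [np.float32(0.026057668), np.float32(0.059870183)], np.float32(1.9009799), np.float64(0.1711673497112759), 625, array([341, 159,  22,  40, 625], dtype=int32))
small dark (array([ 0.3129438 , -0.20249456], dtype=float32), [np.float32(0.04459195), np.float32(0.1115478)], np.float32(2.4149237), np.float64(0.008443199986076677), 1155, array([ 181,   98,   52,   53, 1155], dtype=int32))
stand z levels (array([0, 0, 0, 0, 0, 0, 0, 0, 0, 0, 0, 0, 0, 0]), array([0.   , 0.004, 0.008, 0.012, 0.016, 0.02 , 0.024, 0.028, 0.032,
       0.036, 0.04 , 0.044, 0.048, 0.052, 0.056]))Traceback (most recent call last):
  File "<stdin>", line 22, in <module>
  File "h.py", line 19, in rect
    k=1+np.argmax(st[1:,4]); q=p[l==k]
        ~~~~~~~~~^^^^^^^^^^
    return _wrapfunc(a, 'argmax', axis=axis, out=out, **kwds)
    return bound(*args, **kwds)
ValueError: attempt to get argmax of an empty sequence
```

View pics/c1.png

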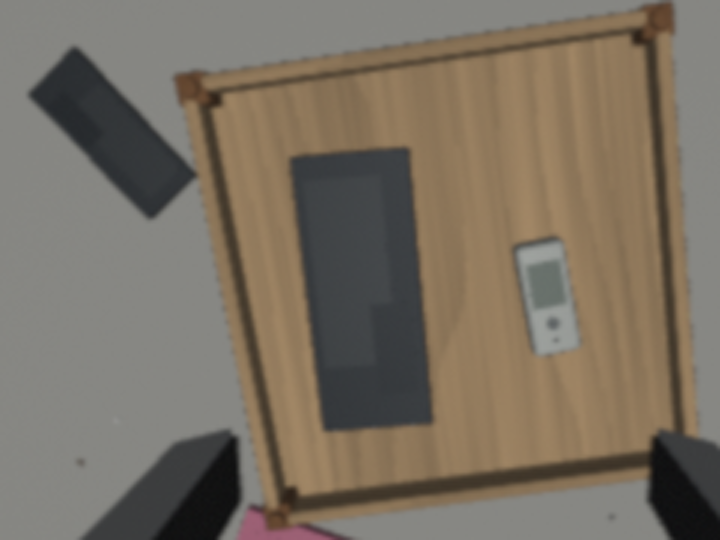

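The choice is confirmed: the slab measures 62 x 150 mm, against 45 x 112 mm for the small one. Grasping the logger, lifting it, and viewing the stand from the wrist.

```bash
python3 - <<'E'
from h import *
a=1.901-np.pi/2; c=[.6032,-.2544]
bot.move_gripper(.55)
bot.move_pose([*c,.25],down(a))
bot.move_l([*c,.161],vel=.08,until_force=6)
print(bot.get_state()["tool_pos"])
bot.move_gripper(0,grasp_force=15); s=bot.get_state(); print(s["gripper_width"]*94,s["grip_force"],s["tool_pos"])
bot.move_l([*c,.40],vel=.2)
bot.move_l([.53,.17,.40],vel=.3,orientation=down(0.0))
s=bot.get_state(); print(s["gripper_width"]*94,s["grip_force"],s["t"],s["tool_pos"])
s=bot.snapshot("wrist"); cv2.imwrite("pics/w2.png",s["image"][:,:,::-1]); np.savez("w2.npz",p=cloud(s),im=s["image"])
for t in ("stand","rest","pocket"): print(t,[(np.round(d["location"],4).tolist(),round(d["confidence"],2)) for d in bot.mark_of(t,s)])
E
```

```text
[ 0.60352734 -0.25470906  0.16159322]
26.063091378330277 15.000075548887253 [ 0.60334045 -0.25439614  0.16117806]
26.01557336969956 14.999874830245972 13.1833 [0.53010941 0.16841201 0.40020737]
stand [([0.5274, 0.2399, 0.0032], 0.98)]
rest [([0.5268, 0.2435, 0.0467], 0.82)]
pocket [([0.5275, 0.2409, 0.0098], 0.94)]
```

View pics/w2.png

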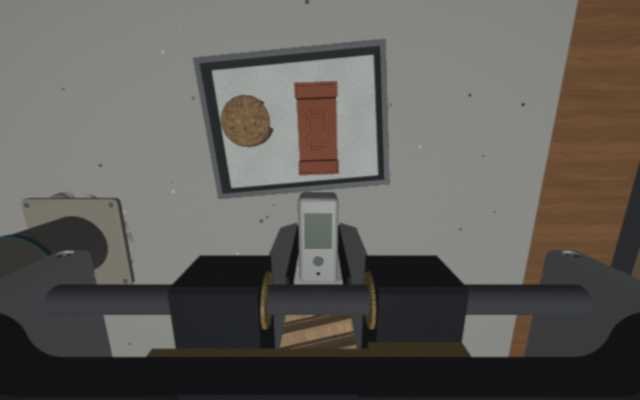

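The view shows the logger held at (318,235), the stand clear at (317,128) and the hide at (246,121). Measuring the stand's pose and the logger's offset in the grip.

```bash
python3 - <<'E'
from h import *
d=np.load("w2.npz"); p=d["p"]; im=d["im"]; z=p[...,2]
h=cv2.cvtColor(im,cv2.COLOR_RGB2HSV)
m=(h[...,1]>110)&((h[...,0]<10)|(h[...,0]>172)); roi=np.zeros(z.shape,bool); roi[75:182,285:350]=1; m&=roi
print("stand",rect(p,m))
print(np.histogram(z[m],bins=np.arange(0,.056,.003)))
b=m&(z>.036); n,l,st,_=cv2.connectedComponentsWithStats(b.astype(np.uint8)); C=[]
for k in range(1,n):
    if st[k,4]>60:
        r=rect(p,l==k); print("pier",r, np.round([np.percentile(z[l==k],x) for x in(10,50,90)],4)); C.append(r[0])
if len(C)==2: print("mid",(C[0]+C[1])/2,"yaw",np.arctan2(*(C[0]-C[1])[::-1])%np.pi)
b=m&(z>.015)&(z<.024)&(np.abs(p[...,1]-.241)<.05); print("pocket walls",rect(p,cv2.dilate(b.astype(np.uint8),np.ones((3,3)))))
g=np.zeros(z.shape,bool); g[185:285,290:350]=1; g&=(h[...,1]<60)&(z>.40)&(z<.425)
q=p[g]; print("logger",np.round(np.nanmin(q,0),4),np.round(np.nanmax(q,0),4),rect(p,g))
E
```

```text
stand (array([0.52769077, 0.24190843], dtype=float32), [np.float32(0.06588539), np.float32(0.16293882)], np.float32(1.6403987), np.float64(nan), 3374, array([ 296,   82,   42,   92, 3374], dtype=int32))
(array([   0,    1,  812, 1095,   20,  230,   62,   14,    9,   11,   12,
         16,    9,  125,  758,  158,   25,    0]), array([0.   , 0.003, 0.006, 0.009, 0.012, 0.015, 0.018, 0.021, 0.024,
       0.027, 0.03 , 0.033, 0.036, 0.039, 0.042, 0.045, 0.048, 0.051,
       0.054]))
pier (array([0.5249777 , 0.31246936], dtype=float32), [np.float32(0.024042588), np.float32(0.071274705)], np.float32(0.03094889), np.float64(0.04330884581677252), 586, array([296,  82,  40,  16, 586], dtype=int32)) [0.0418 0.0433 0.0466]
pier (array([0.53016907, 0.17286664], dtype=float32), [np.float32(0.023760963), np.float32(0.07204776)], np.float32(0.036051538), np.float64(0.0433633390636613), 486, array([300, 160,  38,  14, 486], dtype=int32)) [0.0419 0.0434 0.0465]
mid [0.52757335 0.242668  ] yaw 1.6079661
pocket walls (array([0.52529174, 0.24280122], dtype=float32), [np.float32(0.04311209), np.float32(0.07782585)], np.float32(1.6576405), np.float64(nan), 496, array([305, 109,  24,  42, 496], dtype=int32))
logger [0.5102 0.1388 0.4   ] [0.5499 0.1982 0.425 ] (array([0.52995545, 0.16849566], dtype=float32), [np.float32(0.039763886), np.float32(0.05925892)], np.float32(1.5619158), np.float64(0.4102901443506549), 3693, array([ 290,  195,   60,   87, 3693], dtype=int32))
```

```bash
cat >> h.py <<'E'
def stand(p,im,roi):
    h=cv2.cvtColor(im,cv2.COLOR_RGB2HSV); m=(h[...,1]>110)&((h[...,0]<10)|(h[...,0]>172))&roi&(p[...,2]>.036)&(p[...,2]<.056)
    n,l,st,_=cv2.connectedComponentsWithStats(m.astype(np.uint8))
    ks=sorted(range(1,n),key=lambda k:-st[k,4])[:2]
    r=[rect(p,l==k) for k in ks]; 
    for x in r: print("pier",x)
    d=r[0][0]-r[1][0]
    return (r[0][0]+r[1][0])/2,np.arctan2(d[1],d[0])%np.pi,np.hypot(*d)
E
python3 - <<'E'
from h import *
bot.move_l([.5276,.19,.26],vel=.2,orientation=down(.037)); bot.wait(.2)
s=bot.snapshot("wrist"); p=cloud(s); im=s["image"]; np.savez("w3.npz",p=p,im=im); cv2.imwrite("pics/w3.png",im[:,:,::-1])
roi=np.ones(p.shape[:2],bool)
print(stand(p,im,roi), bot.get_state()["tool_pos"],bot.get_state()["t"])
for t in ("stand","pocket"): print(t,[(np.round(d["location"],4).tolist(),round(d["confidence"],2)) for d in bot.mark_of(t,s)])
E
```

```text
pier (array([0.5253283 , 0.31249765], dtype=float32), [np.float32(0.02377011), np.float32(0.073870264)], np.float32(0.03406188), np.float64(0.04339506222438022), 1107, array([ 292,   82,   56,   20, 1107], dtype=int32))
pier (array([0.53021145, 0.17385721], dtype=float32), [np.float32(0.023219718), np.float32(0.073487446)], np.float32(0.013158833), np.float64(0.04323605948318021), 473, array([294, 185,  51,  17, 473], dtype=int32))
(array([0.52776986, 0.24317743], dtype=float32), np.float32(1.6060036), np.float32(0.1387264)) [0.52812118 0.18991166 0.26088373] 14.4917
stand [([0.5322, 0.235, 0.0053], 0.58)]
pocket [([0.5268, 0.243, 0.0071], 0.73)]
```

View pics/w3.png

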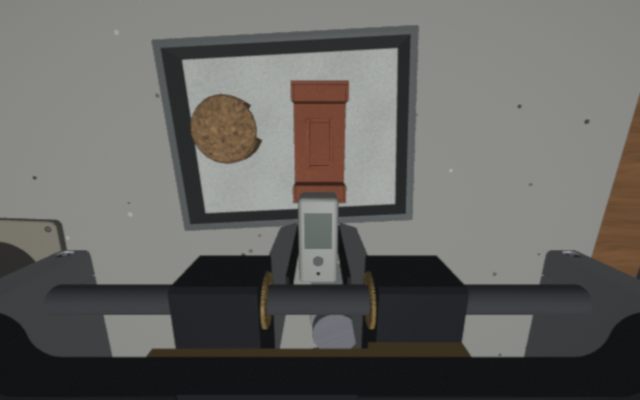

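Wrist view: the stand is at (320,143), with its near pier partly hidden by the logger. Both views agree on a centre of about (0.5277, 0.2427) and a yaw of 1.607. Inserting the logger.

```bash
python3 - <<'E'
from h import *
c=[.5277,.2427]; a=.0365
bot.move_l([*c,.10],vel=.15,orientation=down(a))
bot.move_l([*c,.036],vel=.08)
bot.wait(.2); print(bot.get_state()["tool_pos"],bot.get_state()["force"])
r=bot.move_l([*c,.0205],vel=.02,until_force=4)
s=bot.get_state(); print(r,s["tool_pos"],s["force"],s["torque"],s["gripper_width"]*94,s["t"])
E
```

```text
[0.52800935 0.24285101 0.03648488] [ 0.47944759 -0.19209978 -0.62355627]
True [0.52742504 0.24264306 0.02110534] [-0.83032424  1.55172952  4.72693856] [-0.05039551  0.1511114   0.0049273 ] 25.61946090742232 17.725
```

Contact came at the expected seat height, so the logger is home. Releasing, rising, and checking from above.

```bash
python3 - <<'E'
from h import *
bot.move_gripper(.45); bot.wait(.2)
c=[.5277,.2427]
bot.move_l([*c,.10],vel=.12)
bot.move_l([.5277,.16,.27],vel=.25); bot.wait(.1)
s=bot.snapshot("wrist"); p=cloud(s); im=s["image"]; z=p[...,2]; np.savez("w4.npz",p=p,im=im)
cv2.imwrite("pics/w4.png",cv2.resize(im[30:250,180:460,::-1],None,fx=2.5,fy=2.5))
print(bot.get_state()["t"],bot.get_state()["tool_pos"])
print(stand(p,im,np.ones(z.shape,bool)))
B=(np.abs(p[...,0]-.5277)<.035)&(np.abs(p[...,1]-.2427)<.05)&(z>.024)&(z<.045)
print("logger",rect(p,B))
for t in ("logger","stand","pocket"): print(t,[(np.round(d["location"],4).tolist(),round(d["confidence"],2)) for d in bot.mark_of(t,s)])
E
```

```text
20.275 [0.52677642 0.16085799 0.26838906]
pier (array([0.52489215, 0.31255457], dtype=float32), [np.float32(0.024196224), np.float32(0.0737971)], np.float32(0.037130438), np.float64(0.04327688885492051), 1162, array([ 295,   59,   56,   21, 1162], dtype=int32))
pier (array([0.5301593 , 0.17271271], dtype=float32), [np.float32(0.024379155), np.float32(0.07343108)], np.float32(0.038133577), np.float64(0.04336463301162791), 896, array([297, 164,  51,  18, 896], dtype=int32))
(array([0.5275257 , 0.24263364], dtype=float32), np.float32(1.6084436), np.float32(0.139941))
logger (array([0.5251801 , 0.24206096], dtype=float32), [np.float32(0.024718776), np.float32(0.05790827)], np.float32(1.6191766), np.float64(0.031126616040718535), 720, array([312, 103,  18,  42, 720], dtype=int32))
logger [([0.528, 0.2439, 0.0057], 0.92)]
stand [([0.53, 0.238, 0.0035], 0.91)]
pocket [([0.5243, 0.2407, 0.0077], 0.59)]
```

View pics/w4.png

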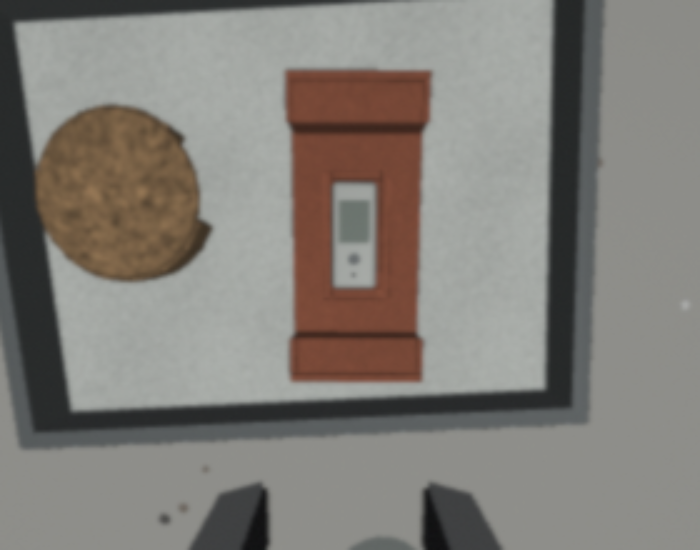

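The crop shows the logger seated in the pocket at crop (354,235), centred within its walls, with its top flat at 31 mm (32 mm expected). Now the tile.

```bash
python3 - <<'E'
from h import *
c=[.5062,-.2659]; a=1.774-np.pi/2
bot.move_l([.5277,.16,.30],vel=.2)
bot.move_gripper(.80)
bot.move_l([*c,.30],vel=.3,orientation=down(a))
bot.move_l([*c,.19],vel=.15); bot.wait(.1)
r=bot.move_l([*c,.1515],vel=.04,until_force=6); s=bot.get_state(); print(r,s["tool_pos"],s["force"])
if s["tool_pos"][2]<.154:
    bot.move_gripper(0,grasp_force=40); s=bot.get_state(); print(s["gripper_width"]*94,s["grip_force"])
    bot.move_l([*c,.20],vel=.06)
    bot.move_l([*c,.38],vel=.2); bot.wait(.3)
    s=bot.get_state(); print(s["gripper_width"]*94,s["grip_force"],s["force"],s["t"],s["tool_pos"])
    s=bot.snapshot("wrist"); p=cloud(s); im=s["image"]; np.savez("w5.npz",p=p,im=im); cv2.imwrite("pics/w5.png",im[:,:,::-1])
E
```

```text
False [ 0.50635575 -0.26607682  0.15174433] [ 0.05501823 -1.02685285 -0.81181977]
61.43979780417715 40.000324845314026
61.674193447961315 39.99891400337219 [-0.06163623 -0.26877616 -4.72353897] 27.7583 [ 0.5060363  -0.26575331  0.37942365]
```

View pics/w5.png

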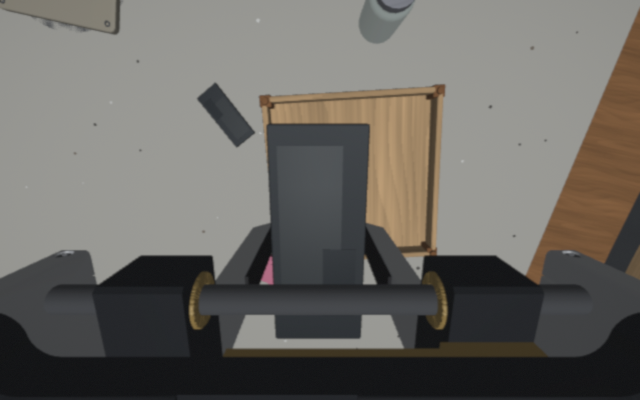

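The tile is held at (318,230), square in the grip. I'll measure its tilt and offset in the grip, then go to a hover.

```bash
cat >> h.py <<'E'
def held(p,im):
    """tile pose relative to the TCP from the wrist view"""
    s=bot.get_state(); t=s["tool_pos"]; q=s["orientation"]; T=R.from_quat(q[[1,2,3,0]])
    z=p[...,2]; v=cv2.cvtColor(im,cv2.COLOR_RGB2HSV)[...,2]
    rel=T.inv().apply((np.nan_to_num(p,nan=9)-t).reshape(-1,3)).reshape(p.shape)
    m=(np.abs(rel[...,0])<.09)&(np.abs(rel[...,1])<.027)&(rel[...,2]>-.03)&(rel[...,2]<.02)
    m[285:320]=0; r=rel[m]
    r=r[np.abs(r[:,2]-np.median(r[:,2]))<.008]
    A=np.c_[r[:,:2],np.ones(len(r))]; k=np.linalg.lstsq(A,r[:,2],rcond=None)[0]
    m2=(np.abs(rel[...,0])<.1)&(np.abs(rel[...,1])<.05)&(np.abs(rel[...,2]-rel[...,:2]@k[:2]-k[2])<.004)
    x=rel[m2]; return dict(plane=k.round(4),n=len(r),xmin=x[:,0].min(),xmax=x[:,0].max(),x1=np.percentile(x[:,0],[.5,99.5]),tcp=t,tool_z=T.as_matrix()[:,2].round(4),tool_y=T.as_matrix()[:,1].round(4))
E
python3 - <<'E'
from h import *
d=np.load("w5.npz"); print(held(d["p"],d["im"]))
E
```

```text
{'plane': array([ 0.0001,  0.006 , -0.0096]), 'n': 15021, 'xmin': np.float64(-0.07518420947491704), 'xmax': np.float64(0.07447915857161701), 'x1': array([-0.07382764,  0.07440673]), 'tcp': array([ 0.50607245, -0.26580835,  0.3795672 ]), 'tool_z': array([-8.e-04,  2.e-04, -1.e+00]), 'tool_y': array([ 9.795e-01,  2.017e-01, -7.000e-04])}
```

```bash
python3 - <<'E'
from h import *
c=[.5272,.2425]; a=.0375
bot.move_l([.5062,-.2659,.34],vel=.2)
bot.move_l([*c,.34],vel=.22,orientation=down(a))
bot.move_l([*c,.12],vel=.12)
bot.move_l([*c,.058],vel=.04); bot.wait(.5)
s=bot.get_state(); print(s["tool_pos"],s["force"],s["grip_force"],s["gripper_width"]*94,s["t"])
s=bot.snapshot("wrist"); p=cloud(s); im=s["image"]; print(held(p,im)); cv2.imwrite("pics/w6.png",im[:,:,::-1])
print(bot.mark_of("tile",s)[:2])
z=p[...,2]; h=cv2.cvtColor(im,cv2.COLOR_RGB2HSV)
m=(h[...,1]>110)&((h[...,0]<10)|(h[...,0]>172)); q=p[m&(z>.03)]; print("red visible",m.sum(),np.nanmin(q,0) if len(q) else None,np.nanmax(q,0) if len(q) else None)
for n in("top",):
    t=bot.snapshot(n); P=cloud(t); B=(np.abs(P[...,0]-.527)<.08)&(np.abs(P[...,1]-.243)<.1)&(P[...,2]>.06)&(P[...,2]<.075); 
    if B.sum()>50: print(n,rect(P,B))
E
```

```text
[0.52719381 0.24249244 0.05800433] [ 0.06505944 -0.50922545 -2.89492231] 39.9989515542984 61.48195530005385 34.8083
{'plane': array([ 0.0006,  0.0055, -0.0098]), 'n': 15042, 'xmin': np.float64(-0.07581044756461944), 'xmax': np.float64(0.07422921892182258), 'x1': array([-0.0740035,  0.0741459]), 'tcp': array([0.52719978, 0.2424931 , 0.05797226]), 'tool_z': array([ 0., -0., -1.]), 'tool_y': array([0.9993, 0.0375, 0.    ])}
[{'location': [0.5264, 0.2456, 0.059], 'confidence': 0.78}]
red visible 1895 [0.48681393 0.15871346 0.04100435] [0.56949376 0.32677227 0.06728801]
top (array([0.52801365, 0.20452592], dtype=float32), [np.float32(0.06648985), np.float32(0.07603543)], np.float32(1.5799847), np.float64(0.06775068554703267), 680, array([189, 169,  30,  25, 680], dtype=int32))
```

View pics/w6.png

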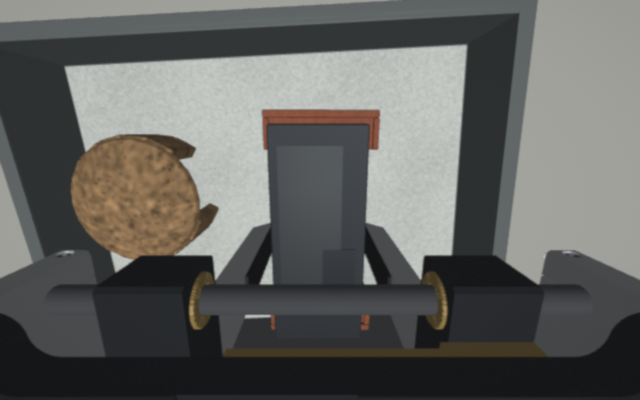

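The hover view shows the tile at (318,225), square and centred within the pier frame (columns 263–379), with no contact and its underside about 12 mm above the ledges. Handing in.

```bash
python3 -c "
from rig import bot
print(bot.sign_off())"
```

```text
the job is handed in; nothing more can be done
None
```

The logger is seated home in the stand's pocket and released, and the tile is held level, square and centred about 12 mm above the ledges; the job was handed in at about 35 s of the 72 s allowed, and no verdict came back.

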